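Slide the tall syrup bottle home into the bottle rail

TASK

One tall syrup bottle has been left out on the drinks counter. Push it low down with the fingertips so that it slides smoothly across the counter, upright, into the empty bay of the low metal bottle rail until it stands against the back of that bay. Do not take it between the fingers, lift it, tip it or push it high up, and leave the two jars, the shaker and the cup where they stand.

Things in the scene. Friction and masses are not known exactly. Their poses are not given: they have to be found in the camera images.
- bottle: the stray closed round bottle of amber glass, 240 mm tall, 0.35 to 0.7 kg: body 66 mm across up to 135 mm high, then tapering to a neck 26 mm across from 190 mm up. Origin at the centre of its underside, z up. On the bare counter it slides when pushed below about 40 mm (friction coefficient 0.5 to 0.7); pushed high it tips
- place: thin dark round mark, 60 mm across, flush on the counter in the one empty bay: where the bottle belongs. Origin at its centre, where the centre of the bottle's underside comes when the bottle touches the back rail midway between the dividers. x points into the bay (from its open mouth to the back rail), y across the bay, z up
- rail: fixed metal bottle rail: a back rail and four dividers, 35 mm high, 6 mm thick, no floor; three bays 99 mm wide, 105 mm apart, open towards the robot. Origin on the counter in the middle bay, at a bottle's place; x points into the bays, y along the rail. Back rail's face at x = 33.5 mm; the dividers' round ends (10 mm) reach to x = -49 mm. Jars stand in two bays
- jar_a: lidded jar standing in one of the bays, 64 mm across, 130 mm tall, origin at the centre of its underside; to be left alone
- jar_b: a second jar like it in another bay; to be left alone
- shaker: steel drink shaker beside the rail's left end, 82 mm across at most, 195 mm tall, origin at the centre of its underside; to be left alone
- cup: open paper-white cup beside the rail's right end, 88 mm across the rim, 120 mm tall, origin at the centre of its underside; to be left alone
Mind the look-alikes: they are no part of the job. Leave any purple look-alike of the bottle alone.

How it is judged:
At the end, for the whole second after the job is handed in: the tall bottle stands upright and still on the counter in the empty bay, its side within 12 mm of the back rail and its axis within 22 mm of the bay's middle; both jars, the shaker and the cup stand within 20 mm of where they were (x of bottle in the frame of place between -0.012 and 0.008 m and y of bottle in the frame of place between -0.022 and 0.022 m and angle between bottle's own z axis and vertical below 0.05 rad and height (world z) of bottle below 0.005 m and linear speed of bottle below 0.02 m/s and distance of each of jar_a, jar_b, shaker, cup from where it was at the start of the episode below 0.02 m and angle between each of jar_a, jar_b, shaker, cup's own z axis and vertical below 0.1 rad); the robot touches nothing.
It fails at once if the bottle tips (leans more than about 14 degrees) (angle between bottle's own z axis and vertical above 0.25 rad).
It fails at once if the bottle is taken between the fingers, or lifted off the counter (its foot more than 15 mm up) (height (world z) of bottle above 0.015 m or (contact force between the fingers and bottle above 0.5 N and horizontal distance between the grasp point and bottle below 0.026 m)).
It fails at once if the bottle is pushed high up (the fingers press on it with the grasp point more than 90 mm above the counter) (contact force between the fingers and bottle above 0.5 N and height (world z) of the grasp point above 0.09 m).
It fails at once if the bottle is batted instead of slid smoothly (faster than 0.6 m/s) (linear speed of bottle above 0.6 m/s).
It fails at once if a jar, the shaker or the cup is shifted more than 20 mm or knocked over (distance of any of jar_a, jar_b, shaker, cup from where it was at the start of the episode above 0.02 m or angle between any of jar_a, jar_b, shaker, cup's own z axis and vertical above 0.3 rad).
It also fails if it takes over 58 s, if anything falls off the work surface, if the arm or the gripper's body presses on something with over 40 N, if the wrist force passes 120 N, or if a joint passes its speed limit or range.

ROBOT

A 6-joint arm with a two-finger parallel gripper is mounted at the origin on the work surface. World frame = base frame: x ahead of the robot, y to its left, z up, the work surface at z = 0. Lengths are in m, angles in rad, forces in N, time in s.
With the tool pointing down it reaches from about 0.35 to 0.975 m from the base axis. Payload 4.9 kg.
Tool frame: the origin (TCP) lies on the mounting face of the last link; the fingertips stand 173 mm ahead of it and the grasp point (between the pads) lies 155 mm ahead of it; x points along the fingers, z is the direction in which the jaws open and shut, and the axes are right-handed (so a half turn about x gives the same grasp; the last joint's range is limited). The gripper opens to 85 mm and grips with 20 to 120 N. Pads are 22 mm wide; open, the fingers measure 114 mm over their backs; the gripper's body (76 mm by 85 mm) begins 54 mm behind the grasp point. The pads swing forward as they close: fully open they stand 13 mm farther back than shut.
Start: joints at [-1.396, 0.053, 1.613, -0, 1.476, -0.119], TCP at [0.181, -0.598, 0.405] pointing down, gripper open.
Joint ranges: [-3.01, 3.01], [-1.01, 2.22], [0.06, 2.58], [-1.02, 4.17], [0.09, 2.62], [-3.14, 3.14]. Speed limits (rad/s): [2.57, 2.57, 3.14, 3.14, 3.14, 3.14].

INTERFACE

Orientations are given as a rotation vector (axis times angle).
In Python, from station import get_obs, get_image, get_calibration, finish_job, look_for, masks_of, tip_of gives the robot as it stands.
- The arm moves only by the tool carry_out, never from a script. Its argument "increments" is a list of rows, each a list of 3 entries, a list of its own where there are three numbers: the turn, a rotation vector about the world's x, y, z in units of 0.1 rad (1.0 is 0.1 rad), then the shift along the world's x, y, z in units of 20 mm (1.0 is 20 mm), then the opening, from 0 (shut) to 1 (fully open). A call has 1 to 8 rows; each row shifts and turns the pose as measured when the row begins; what a row does not reach is not made up. A row lasts 1/10 s, in which the tool goes at most 50 mm and 8.59 degrees, less where a joint would pass 70% of its speed; a pose out of reach is approached as far as the arm can. A call with a number of a shift or a turn outside -1 to 1 is refused whole. A call with a gripper value outside its range is refused whole. The fingers move at their own pace and stop on an object; "squeeze" is the grip in N (left out, the last holds). Time passes only in rows, so rows that do not move let the fingers close. It gives the time, the measured TCP pose, the force and the opening at its end, in the units of the state.
- get_obs(): the state, without advancing time (a new reading comes with each control period).
- get_image(name): name is "scene" or "top"; returns (picture, depth): 400x640x3 uint8, blue, green, red; 400x640 float32, m along the optical axis (not along the pixel's ray), 0 where there is no reading.
- get_calibration(name): a dict with "fx", "fy", "cx", "cy" (pixels), "k1" (the pictures are not rectified: a ray, as slopes to the right and down, at radius r is drawn at 1 + k1 r^2 times it, then the intrinsics apply), "position" and "orientation" of the camera in the world. Camera axes: x right, y down, z forward; pixel columns grow to the right and rows downward; lengths in m; the calibration is good to about 2 mm. A picture is of the moment at which its call begins. get_calibration takes no time and is no camera call.
- finish_job(): hands the job in, once; it reports no verdict.
Trained networks look in the newest picture that a camera, given by its name, has taken for a name from the list of things; names that differ only in an ending like _2 or _b are one class to them, and where a whole thing is asked for, a point or a joint stands for the part that bears it (a point fixed in the world has none). Each returns a list of dicts, best first, with "p" (0 to 1); they miss things now and then, are a little off and sometimes report something else, mostly with a low value. They report only what shows in the picture. A call takes as long as a camera call. They do not tell look-alikes from the thing itself.
- look_for(camera, query): "centre" ([column, row] in pixels, amid what is visible of it).
- masks_of(camera, query): "region" (400x640 bool, what is visible of it) and "centre" ([column, row] in pixels, amid what is visible of it).
- tip_of(camera, query): "centre" ([column, row] in pixels: a listed point, or the origin of a listed thing).
The state is a dict: "t": time; "q": joint angles; "dq": joint speeds; "effort": joint torques, N m; "tool_pos": TCP position; "tool_rot": TCP orientation; "contact_force": force on the tool from outside, world axes, zero at the start; "wrist_torque": the same for the moment, N m; "opening": finger opening in m.
Only numpy, scipy, OpenCV 4.12 (cv2) and the standard library are available. Lean on these libraries where they do the work, as an engineer would, in place of code of your own. Each camera call takes 0.05 s, during which the arm holds its last target.

## Working session

There is one attempt and no reset: what is moved stays moved. The work goes in short steps, Python scripts to look and compute and a tool call to move; the robot and the scene stay as the last step left them, time stands still between calls to the robot, and variables do not carry over. Pictures are saved under pics/ and viewed, and the job is handed in when it is done.

Besides the shell and the picture viewer there is one more tool, called after ">>>" as name(argument=value, ...) on one line, values as JSON. carry_out: Moves the arm, as the interface text tells. Shifts and turns lie within -1 to 1; 1 stands for 20 mm of shift or 0.1 rad of turn. Its arguments: {"type":"object","properties":{"increments":{"type":"array","items":{"type":"array"}},"squeeze":{"type":"number"}},"required":["increments"]}

```bash
mkdir -p pics; cat > h.py <<'E'
import numpy as np, cv2
from scipy.spatial.transform import Rotation as R
from station import *
def cal(n):
    c=get_calibration(n); o=np.array(c["orientation"],float)
    M=R.from_rotvec(o).as_matrix() if o.size==3 else (o if o.shape==(3,3) else None)
    return c,M,np.array(c["position"])
def ray(n,px):
    c,M,p=cal(n)
    d=np.array([(px[0]-c["cx"])/c["fx"],(px[1]-c["cy"])/c["fy"]]); u=d.copy()
    for _ in range(20): u=d/(1+c["k1"]*(u@u))
    return p,M@np.array([u[0],u[1],1.])
def at_z(n,px,z=0.):
    p,r=ray(n,px); return p+r*(z-p[2])/r[2]
def at_d(n,px,d):
    p,r=ray(n,px); return p+r*d
def cloud(n,D,mask=None):
    c,M,p=cal(n); v,u=np.nonzero((D>0)&(mask if mask is not None else True))
    d=np.stack([(u-c["cx"])/c["fx"],(v-c["cy"])/c["fy"]],1); w=d.copy()
    for _ in range(20): w=d/(1+c["k1"]*(w**2).sum(1,keepdims=True))
    return p+(np.c_[w,np.ones(len(w))]*D[v,u][:,None])@M.T
E
python3 - <<'E'
from h import *
for n in("scene","top"):
    im,D=get_image(n); cv2.imwrite(f"pics/{n}0.png",im); np.save(f"{n}D.npy",D); np.save(f"{n}I.npy",im)
    print(get_calibration(n))
    for q in("bottle","place","rail","jar_a","shaker","cup"):
        for r in tip_of(n,q)[:3]: print(n,q,np.round(r["p"],2),np.round(r["centre"],1),np.round(at_z(n,r["centre"]),3))
print(get_obs())
E
```

```text
{'fx': 399.5600883383923, 'fy': 399.5600883383923, 'cx': 320.76967818666236, 'cy': 196.56645152925412, 'k1': -0.05638299798869924, 'position': array([ 1.27388949, -0.11167566,  0.81938387]), 'orientation': array([-1.87937628, -1.61090862,  0.65951897])}
scene bottle 0.75 [286.9 196.1] [ 0.464 -0.088  0.   ]
scene bottle 0.74 [246.9 220.5] [ 0.54  -0.204  0.   ]
scene bottle 0.58 [304.6 165.7] [ 0.341 -0.021  0.   ]
scene place 0.59 [386.7 247. ] [ 0.686  0.148 -0.   ]
scene place 0.58 [348.9 249.8] [0.679 0.05  0.   ]
scene rail 0.85 [347.  247.4] [0.671 0.047 0.   ]
scene jar_a 0.69 [386.8 247.8] [ 0.688  0.147 -0.   ]
scene jar_a 0.63 [307.1 249. ] [ 0.66  -0.054  0.   ]
scene shaker 0.72 [464.2 232.9] [ 0.673  0.364 -0.   ]
scene cup 0.98 [198.1 244.6] [ 0.604 -0.331  0.   ]
{'fx': 460.556833508618, 'fy': 460.556833508618, 'cx': 321.0344887979593, 'cy': 193.25895379789654, 'k1': 0.017175996655385658, 'position': array([0.30387776, 0.00360474, 1.07199113]), 'orientation': array([-2.13532528,  2.10558389, -0.19225643])}
top bottle 0.91 [333.3 264. ] [ 0.341 -0.019  0.   ]
top bottle
[... 310 characters left out ...]
1.8 154.1] [ 0.607 -0.348  0.   ]
{'t': 0.7, 'q': array([-1.39604381e+00,  5.26728058e-02,  1.61280920e+00, -3.77977089e-06,
        1.47600499e+00, -1.18975418e-01]), 'dq': array([-6.26189668e-04, -1.92249708e-03,  5.37031929e-04, -3.84840857e-04,
        1.03991892e-03,  4.05064244e-05]), 'effort': array([-1.82624961e-03, -3.93560278e+01, -3.70366645e+01, -2.07152243e-04,
        3.53757378e-04, -9.10449614e-06]), 'tool_pos': array([ 0.18096642, -0.59822831,  0.40477476]), 'tool_rot': array([ 0.99007642,  1.33387633, -0.99020157]), 'contact_force': array([-0.44408462,  0.08037296, -0.41407272]), 'wrist_torque': array([-0.0149155 , -0.02762288,  0.00932887]), 'opening': 0.08560996087496894}
```

View pics/scene0.png

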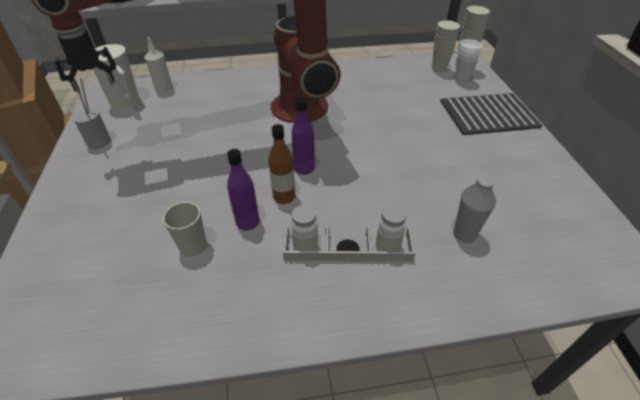

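View pics/top0.png

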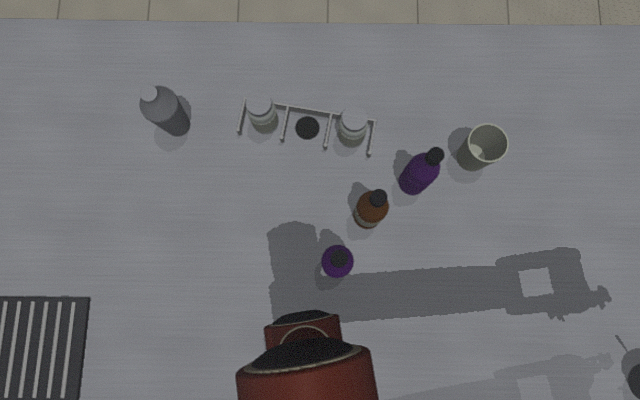

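The scene picture shows the amber bottle at about (283,180), between purple look-alikes at (303,145) and (242,195). The empty middle bay has its mark at (347,246). In the top view the same things are at (372,205) for the bottle and (307,128) for the mark. Next I'll refine these positions with depth.

```bash
python3 - <<'E'
from h import *
P=[]
for n in("scene","top"):
    im=np.load(n+"I.npy");D=np.load(n+"D.npy")
    H=cv2.cvtColor(im,cv2.COLOR_BGR2HSV)
    pts=cloud(n,D); v,u=np.nonzero(D>0); hs=H[v,u]; 
    def near(c,r): return np.hypot(pts[:,0]-c[0],pts[:,1]-c[1])<r
    for name,c in dict(bottle=(.46,-.09),pA=(.341,-.02),pB=(.538,-.2),jl=(.69,.15),jr=(.65,-.06)).items():
        q=pts[near(c,.06)&(pts[:,2]>.04)&(pts[:,2]<.125)]
        t=pts[near(c,.05)&(pts[:,2]>.2)]
        from scipy.optimize import least_squares
        r=.033 if name[0]!='j' else .032
        f=least_squares(lambda s:np.hypot(q[:,0]-s[0],q[:,1]-s[1])-r,c,loss='soft_l1',f_scale=.003) if len(q)>10 else None
        print(n,name,len(q),f and np.round(f.x,3),f and round(np.median(abs(f.fun)),4),"neck",len(t),t.mean(0).round(3) if len(t) else None)
    b=pts[(pts[:,2]>.028)&(pts[:,2]<.04)&(pts[:,0]>.55)&(pts[:,0]<.8)&(abs(pts[:,1]-.05)<.2)]
    print(n,"rail pts",len(b)); np.save(n+"_rail.npy",b)
im=np.load("topI.npy"); cv2.imwrite("pics/crop.png",cv2.resize(im[85:225,230:450],None,fx=3.6,fy=3.6,interpolation=cv2.INTER_CUBIC))
im=np.load("sceneI.npy"); cv2.imwrite("pics/crop2.png",cv2.resize(im[190:270,270:430],None,fx=5,fy=5,interpolation=cv2.INTER_CUBIC))
o=get_obs(); print(R.from_rotvec(o["tool_rot"]).as_matrix().round(3))
E
```

```text
scene bottle 556 [ 0.46  -0.097] 0.0007 neck 219 [ 0.467 -0.097  0.227]
scene pA 497 [ 0.347 -0.025] 0.0008 neck 193 [ 0.354 -0.026  0.226]
scene pB 586 [ 0.541 -0.204] 0.0008 neck 243 [ 0.548 -0.202  0.228]
scene jl 659 [0.683 0.15 ] 0.0015 neck 0 None
scene jr 634 [ 0.652 -0.059] 0.0013 neck 0 None
scene rail pts 826
top bottle 162 [ 0.456 -0.097] 0.0002 neck 270 [ 0.454 -0.095  0.237]
top pA 17 [ 0.343 -0.025] 0.0001 neck 244 [ 0.343 -0.024  0.24 ]
top pB 301 [ 0.538 -0.203] 0.0003 neck 309 [ 0.535 -0.201  0.235]
top jl 458 [0.681 0.151] 0.0017 neck 0 None
top jr 395 [ 0.65  -0.059] 0.0013 neck 0 None
top rail pts 723
[[ 0.     0.957  0.29 ]
 [-0.     0.29  -0.957]
 [-1.    -0.     0.   ]]
```

View pics/crop.png

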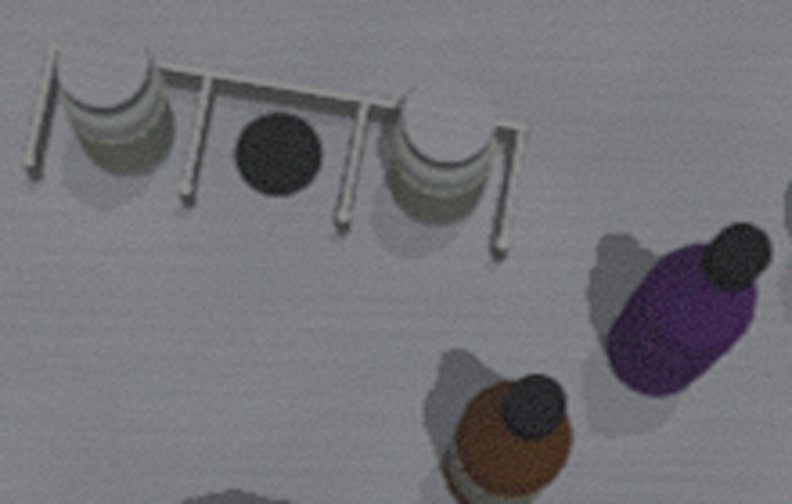

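View pics/crop2.png

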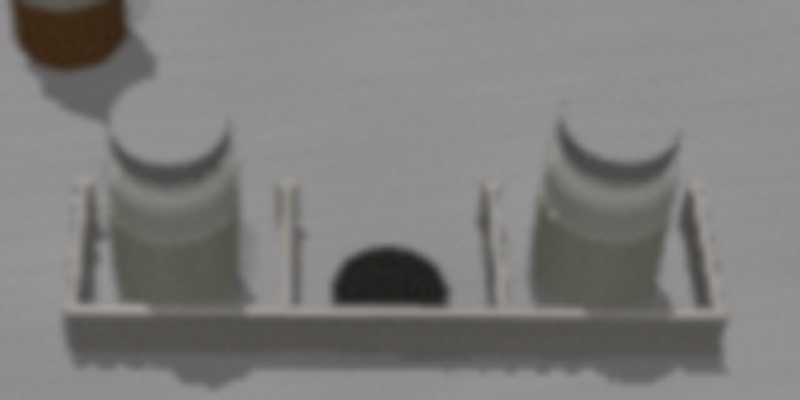

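```bash
python3 - <<'E'
from h import *
from scipy.optimize import least_squares
im=np.load("topI.npy"); s=3.6
c=lambda x,y:(230+(x+.5)/s-.5,85+(y+.5)/s-.5)
g=im[120:140,290:325].max(2); m=(g<60); v,u=np.nonzero(m); print(len(v)); print("mark",at_z("top",(u.mean()+290,v.mean()+120)).round(4))
ends=np.array([at_z("top",c(*p),.035) for p in[(30,165),(187,196),(344,220),(500,248)]]); print(ends.round(4))
print("spacing",np.linalg.norm(np.diff(ends[:,:2],axis=0),axis=1))
back=np.array([at_z("top",c(*p),.035) for p in[(165,67),(300,88),(390,105),(525,127)]]); print(back.round(4))
d=ends[0]-ends[3]; print("yaw rail y from ends",np.degrees(np.arctan2(-d[0],d[1])))
for n in("top","scene"):
    b=np.load(n+"_rail.npy")[:,:2]
    # match model: distance from points to rail segments
    def segs(t):
        ca,sa=np.cos(t[2]),np.sin(t[2]); M=np.array([[ca,-sa],[sa,ca]])
        L=[((.0365,-.1605),(.0365,.1605))]+[((-.044,y),(.0365,y)) for y in(-.1575,-.0525,.0525,.1575)]
        return [(np.array(t[:2])+M@np.array(a),np.array(t[:2])+M@np.array(e)) for a,e in L]
    def res(t):
        ds=[]
        for a,e in segs(t):
            w=np.clip(((b-a)@(e-a))/((e-a)@(e-a)),0,1); ds.append(np.linalg.norm(b-a-w[:,None]*(e-a),axis=1))
        return np.min(ds,0)
    f=least_squares(res,[.667,.05,-.13],loss='cauchy',f_scale=.003); print(n,f.x.round(4),np.degrees(f.x[2]),np.median(f.fun))
E
```

```text
371
mark [0.6669 0.0486 0.    ]
[[ 0.6477  0.2091  0.035 ]
 [ 0.6281  0.1059  0.035 ]
 [ 0.6132  0.0035  0.035 ]
 [ 0.5957 -0.0976  0.035 ]]
spacing [0.10507941 0.10349354 0.10259742]
[[ 0.7165  0.1231  0.035 ]
 [ 0.7031  0.0336  0.035 ]
 [ 0.692  -0.0258  0.035 ]
 [ 0.678  -0.1144  0.035 ]]
yaw rail y from ends -9.629516865327796
top [ 0.6671  0.0479 -0.1644] -9.419334734638099 0.001765529758921212
scene [ 0.6737  0.0471 -0.1673] -9.587511402957144 0.002040355576631417
```

```bash
cat >> h.py <<'E'
def target(gx,gy,gz,az,tilt=35,flip=False):
    a=np.radians(az);t=np.radians(tilt); u=np.array([np.cos(a),np.sin(a),0])
    x=np.sin(t)*u+np.cos(t)*np.array([0,0,-1.]); z=np.array([np.sin(a),-np.cos(a),0])
    if flip: z=-z
    y=np.cross(z,x); M=np.c_[x,y,z]
    return np.array([gx,gy,gz])-.155*x,M
def plan(gx,gy,gz,az,tilt=35,flip=False):
    p,M=target(gx,gy,gz,az,tilt,flip); o=get_obs(); M0=R.from_rotvec(o["tool_rot"]).as_matrix()
    rv=R.from_matrix(M@M0.T).as_rotvec(); d=p-o["tool_pos"]
    g=o["tool_pos"]+.155*M0[:,0]
    print("t",round(o["t"],2),"grasp now",g.round(4),"tool x",M0[:,0].round(3),"z",M0[:,2].round(3),"q",o["q"].round(2),"F",np.round(o["contact_force"],1),"open",round(o["opening"],4))
    print("TCP target",p.round(4),"turn units",(rv/.1).round(2),"shift units",(d/.02).round(2))
E
python3 - <<'E'
from h import *
plan(.420,-.184,.13,66.7)
E
```

```text
t 0.7 grasp now [ 0.181  -0.5982  0.2498] tool x [ 0. -0. -1.] z [ 0.29  -0.957  0.   ] q [-1.4   0.05  1.61 -0.    1.48 -0.12] F [-0.4  0.1 -0.4] open 0.0856
TCP target [ 0.3848 -0.2657  0.257 ] turn units [ 4.2  -4.7   8.43] shift units [10.19 16.63 -7.39]
```

>>> carry_out(increments=[[[0.25,-0.28,0.5],[0.6,0.95,0],0.28],[[0.25,-0.28,0.5],[0.6,0.95,0],0.28],[[0.25,-0.28,0.5],[0.6,0.95,-0.3],0.28],[[0.25,-0.28,0.5],[0.6,0.95,-0.4],0.28],[[0.25,-0.28,0.5],[0.6,0.95,-0.4],0.28],[[0.25,-0.28,0.5],[0.6,0.95,-0.4],0.28],[[0.25,-0.28,0.5],[0.6,0.95,-0.4],0.28],[[0.25,-0.28,0.5],[0.6,0.95,-0.4],0.28]])

```text
t: 1.5
tool_pos: [0.2787, -0.4427, 0.36]
tool_rot: [0.899, 1.384, -0.423]
contact_force: [-0.2, 0.4, -0.4]
opening: 0.024
```

```bash
python3 - <<'E'
from h import *
plan(.420,-.184,.13,66.7)
E
```

```text
t 1.5 grasp now [ 0.307  -0.4056  0.2122] tool x [ 0.183  0.24  -0.953] z [ 0.657 -0.751 -0.063] q [-1.2  -0.13  1.87  0.26  1.56 -0.37] F [-0.2  0.4 -0.4] open 0.024
TCP target [ 0.3848 -0.2657  0.257 ] turn units [ 2.16 -2.35  4.32] shift units [ 5.31  8.85 -5.15]
```

>>> carry_out(increments=[[[0.27,-0.29,0.54],[0.66,1.0,-0.6],0.28],[[0.27,-0.29,0.54],[0.66,1.0,-0.6],0.28],[[0.27,-0.29,0.54],[0.66,1.0,-0.6],0.28],[[0.27,-0.29,0.54],[0.66,1.0,-0.6],0.28],[[0.27,-0.29,0.54],[0.66,1.0,-0.6],0.28],[[0.27,-0.29,0.54],[0.66,1.0,-0.6],0.28],[[0.27,-0.29,0.54],[0.66,1.0,-0.6],0.28],[[0.27,-0.29,0.54],[0.66,1.0,-0.6],0.28]])

```text
t: 2.3
tool_pos: [0.3879, -0.2764, 0.2633]
tool_rot: [0.755, 1.37, 0.177]
contact_force: [0.3, 0.2, 1.2]
opening: 0.0238
```

```bash
python3 - <<'E'
from h import *
plan(.420,-.184,.13,66.7)
E
```

```text
t 2.3 grasp now [ 0.4232 -0.194   0.1369] tool x [ 0.228  0.531 -0.816] z [ 0.924 -0.381  0.01 ] q [-0.89 -0.11  2.05  0.54  1.52 -0.62] F [0.3 0.2 1.2] open 0.0238
TCP target [ 0.3848 -0.2657  0.257 ] turn units [-0.01  0.11 -0.15] shift units [-0.15  0.54 -0.32]
```

>>> carry_out(increments=[[[0,0.05,-0.08],[-0.1,0,-0.9],0.28],[[0,0.05,-0.07],[-0.05,0,-0.9],0.28],[[0,0,0],[0,0,-0.9],0.28],[[0,0,0],[0,0,-0.9],0.28],[[0,0,0],[0,0,-0.8],0.28],[[0,0,0],[0,0,-0.5],0.28],[[0,0,0],[0,0,0],0.28]])

```text
t: 3.0
tool_pos: [0.3862, -0.2735, 0.1614]
tool_rot: [0.762, 1.375, 0.166]
contact_force: [-0.3, 0.3, 0.6]
opening: 0.024
```

```bash
python3 - <<'E'
from h import *
im,D=get_image("scene"); cv2.imwrite("pics/s1.png",im)
im,D=get_image("top"); cv2.imwrite("pics/t1.png",im)
plan(.438,-.142,.03,66.7)
E
```

```text
t 3.1 grasp now [ 0.4217 -0.1923  0.0358] tool x [ 0.226  0.527 -0.819] z [ 0.921 -0.39   0.003] q [-0.89  0.06  2.09  0.55  1.34 -0.71] F [ 0.1 -0.   1.4] open 0.0241
TCP target [ 0.4028 -0.2237  0.157 ] turn units [ 0.02  0.03 -0.07] shift units [ 0.81  2.52 -0.29]
```

View pics/s1.png

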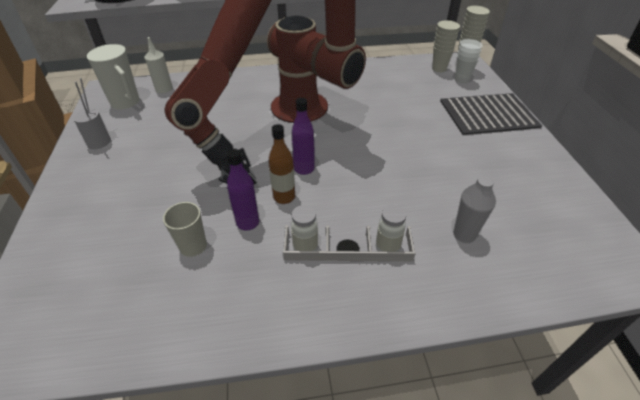

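View pics/t1.png

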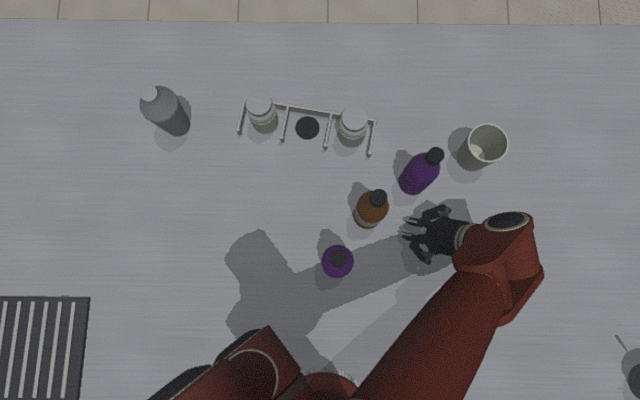

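The gripper is low and behind the bottle, fingers at (410,228) in the top view and pointing at the bottle at (368,213). Now I'll approach and make gentle contact.

>>> carry_out(increments=[[[0,0,0],[0.14,0.4,-0.1],0.28],[[0,0,0],[0.14,0.4,-0.1],0.28],[[0,0,0],[0.14,0.4,-0.08],0.28],[[0,0,0],[0.14,0.4,0],0.28],[[0,0,0],[0.14,0.4,0],0.28],[[0,0,0],[0.1,0.25,0],0.28],[[0,0,0],[0.1,0.25,0],0.28],[[0,0,0],[0.1,0.25,0],0.28]])

```text
t: 3.9
tool_pos: [0.4094, -0.2157, 0.1603]
tool_rot: [0.753, 1.37, 0.163]
contact_force: [-1.3, -1.8, 0.6]
opening: 0.0236
```

```bash
cat >> h.py <<'E'
def bottle(c,save=None):
    from scipy.optimize import least_squares
    for n in("top","scene"):
        im,D=get_image(n); H=cv2.cvtColor(im,cv2.COLOR_BGR2HSV)
        if save: cv2.imwrite(f"pics/{save}_{n}.png",im)
        mk=(H[...,0]>3)&(H[...,0]<22)&(H[...,1]>120)
        pts=cloud(n,D,mk.astype(bool)); q=pts[(np.hypot(pts[:,0]-c[0],pts[:,1]-c[1])<.07)&(pts[:,2]>.015)&(pts[:,2]<.125)]
        if len(q)<15: print(n,"few",len(q)); continue
        f=least_squares(lambda s:np.hypot(q[:,0]-s[0],q[:,1]-s[1])-.033,c,loss='soft_l1',f_scale=.003)
        a=np.radians(-9.5); X=np.array([np.cos(a),np.sin(a)]);Y=np.array([-X[1],X[0]]); d=f.x-[.668,.048]
        print(n,len(q),"bottle",f.x.round(4),"res",round(np.median(abs(f.fun)),4),"in place frame",round(d@X,4),round(d@Y,4))
E
python3 - <<'E'
from h import *
bottle((.458,-.097),"c1")
plan(.438,-.142,.03,66.7)
E
```

```text
top few 9
scene 221 bottle [ 0.4645 -0.0888] res 0.0008 in place frame -0.1781 -0.1685
t 4.0 grasp now [ 0.4449 -0.1343  0.0329] tool x [ 0.229  0.523 -0.821] z [ 0.921 -0.388  0.01 ] q [-0.77  0.02  2.13  0.59  1.28 -0.64] F [-0.5 -0.9  0.6] open 0.024
TCP target [ 0.4028 -0.2237  0.157 ] turn units [ 0.07  0.08 -0.08] shift units [-0.33 -0.42 -0.16]
```

View pics/c1_top.png

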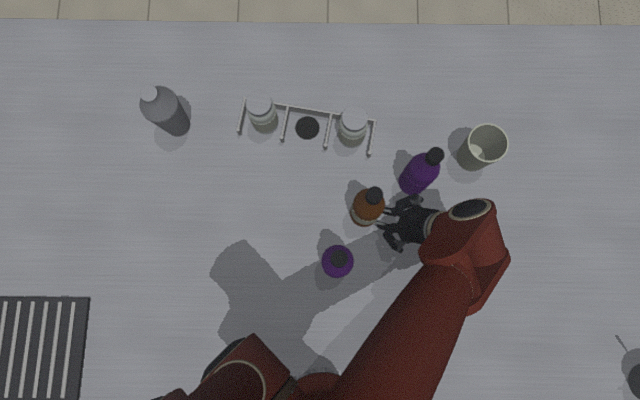

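Contact made at the low point, and the bottle slides upright. Continuing toward the pre-entry spot in front of the bay.

>>> carry_out(increments=[[[0,0,0],[0.12,0.3,-0.02],0.28],[[0,0,0],[0.14,0.35,-0.02],0.28],[[0,0,0],[0.14,0.35,-0.02],0.28],[[0,0,0],[0.14,0.35,-0.02],0.28],[[0,0,0],[0.14,0.35,-0.02],0.28],[[0,0,0],[0.14,0.35,-0.02],0.28],[[0,0,0],[0.14,0.35,-0.02],0.28],[[0,0,0],[0.14,0.35,-0.02],0.28]])

```text
t: 4.8
tool_pos: [0.4348, -0.1591, 0.1598]
tool_rot: [0.751, 1.363, 0.159]
contact_force: [-2.2, -4.4, 4.1]
opening: 0.0236
```

```bash
python3 - <<'E'
from h import *
bottle((.49,-.04),"c2")
plan(.511,.027,.03,66.7)
E
```

```text
top few 9
scene 196 bottle [ 0.4935 -0.0345] res 0.0007 in place frame -0.1585 -0.1102
t 4.9 grasp now [ 0.4708 -0.078   0.0319] tool x [ 0.234  0.519 -0.822] z [ 0.92  -0.391  0.016] q [-0.64  0.    2.16  0.64  1.21 -0.55] F [ 0.1  0.2 -0.2] open 0.0239
TCP target [ 0.4758 -0.0547  0.157 ] turn units [ 0.11  0.12 -0.05] shift units [ 2.07  5.19 -0.12]
```

View pics/c2_top.png

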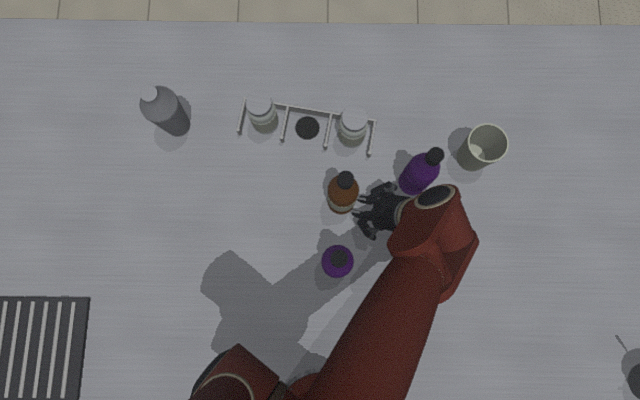

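```bash
python3 - <<'E'
import numpy as np
from scipy.optimize import least_squares
q=np.array([[-1.396,.0527,1.6128],[-1.2,-.13,1.87],[-.89,-.11,2.05],[-.89,.06,2.09],[-.77,.02,2.13],[-.64,0,2.16]])
g=np.array([[.181,-.5982,.2498],[.307,-.4056,.2122],[.4232,-.194,.1369],[.4217,-.1923,.0358],[.4449,-.1343,.0329],[.4708,-.078,.0319]])
x=np.array([[0,0,-1],[.183,.24,-.953],[.228,.531,-.816],[.226,.527,-.819],[.229,.523,-.821],[.234,.519,-.822]])
def wrist(p,q):
    a1,h,L2,L3,d6,off=p; s=q[:,1]+q[:,2]
    r=a1+L2*np.sin(q[:,1])+L3*np.sin(s); z=h+L2*np.cos(q[:,1])+L3*np.cos(s)
    c,S=np.cos(q[:,0]),np.sin(q[:,0]); return np.c_[r*c-off*S,r*S+off*c,z]
f=least_squares(lambda p:np.r_[(wrist(p,q)+(p[4]+.155)*x-g).ravel(),.02*(p-[0,.25,.4,.4,.1,.07])],[0,.25,.4,.4,.1,.07])
print(f.x.round(3),abs(f.fun[:18]).max())
a1,h,L2,L3,d6,off=f.x; print("elbow z",h+L2,"wrist",wrist(f.x,q).round(3))
E
```

```text
[-0.032  0.26   0.341  0.61   0.135  0.062] 0.025433157772144055
elbow z 0.6015399737443352 wrist [[ 0.164 -0.573  0.543]
 [ 0.248 -0.466  0.496]
 [ 0.362 -0.349  0.379]
 [ 0.362 -0.348  0.267]
 [ 0.391 -0.293  0.268]
 [ 0.418 -0.234  0.263]]
```

```bash
python3 - <<'E'
from h import *
for s in (.33,.66,1):
    b=np.array([.4905,-.036])+s*np.array([.0785,.1]); az=66-14*s; u=np.array([np.cos(np.radians(az)),np.sin(np.radians(az))])
    g=b-.049*u; print(s,b); plan(g[0],g[1],.03,az)
E
```

```text
0.33 [ 0.516405 -0.003   ]
t 4.9 grasp now [ 0.4708 -0.078   0.0319] tool x [ 0.234  0.519 -0.822] z [ 0.92  -0.391  0.016] q [-0.64  0.    2.16  0.64  1.21 -0.55] F [ 0.1  0.2 -0.2] open 0.0239
TCP target [ 0.4503 -0.1241  0.157 ] turn units [ 0.12  0.12 -0.98] shift units [ 0.79  1.72 -0.12]
0.66 [0.54231 0.03   ]
t 4.9 grasp now [ 0.4708 -0.078   0.0319] tool x [ 0.234  0.519 -0.822] z [ 0.92  -0.391  0.016] q [-0.64  0.    2.16  0.64  1.21 -0.55] F [ 0.1  0.2 -0.2] open 0.0239
TCP target [ 0.4667 -0.0853  0.157 ] turn units [ 0.12  0.11 -1.79] shift units [ 1.61  3.65 -0.12]
1 [0.569 0.064]
t 4.9 grasp now [ 0.4708 -0.078   0.0319] tool x [ 0.234  0.519 -0.822] z [ 0.92  -0.391  0.016] q [-0.64  0.    2.16  0.64  1.21 -0.55] F [ 0.1  0.2 -0.2] open 0.0239
TCP target [ 0.4841 -0.0447  0.157 ] turn units [ 0.13  0.11 -2.62] shift units [ 2.48  5.69 -0.12]
```

>>> carry_out(increments=[[[0.02,0.02,-0.16],[0.14,0.32,-0.02],0.28],[[0.02,0.02,-0.16],[0.14,0.32,-0.02],0.28],[[0.02,0.02,-0.16],[0.14,0.32,-0.02],0.28],[[0.02,0.02,-0.16],[0.14,0.32,-0.02],0.28],[[0.02,0.02,-0.16],[0.14,0.32,-0.02],0.28],[[0.02,0.02,-0.16],[0.14,0.32,-0.02],0.28],[[0,0,-0.16],[0.14,0.32,-0.02],0.28],[[0,0,-0.16],[0.14,0.32,-0.02],0.28]])

```text
t: 5.7
tool_pos: [0.4574, -0.1037, 0.1558]
tool_rot: [0.858, 1.323, 0.057]
contact_force: [-3.4, -4.1, 4.3]
opening: 0.0242
```

```bash
python3 - <<'E'
from h import *
bottle((.53,.01),"c3")
plan(.539,.026,.03,52)
E
```

```text
top few 11
scene 226 bottle [0.53   0.0144] res 0.0007 in place frame -0.1306 -0.0559
t 5.8 grasp now [ 0.5022 -0.0263  0.0286] tool x [ 0.29   0.496 -0.818] z [ 0.859 -0.512 -0.006] q [-0.51 -0.01  2.17  0.71  1.08 -0.35] F [-0.2 -0.4 -0.2] open 0.0234
TCP target [ 0.4843 -0.0441  0.157 ] turn units [-0.04 -0.04 -1.26] shift units [1.35 2.95 0.07]
```

View pics/c3_top.png

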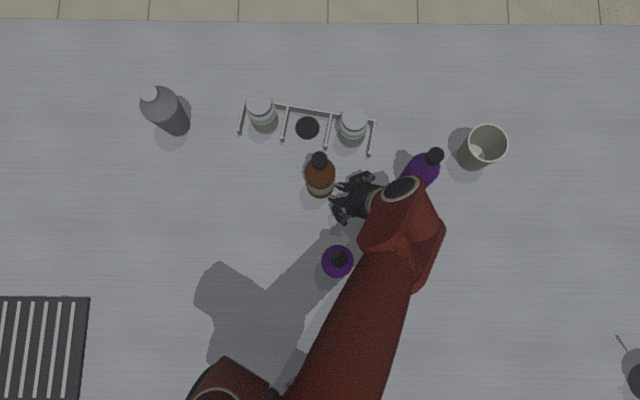

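View pics/c3_scene.png

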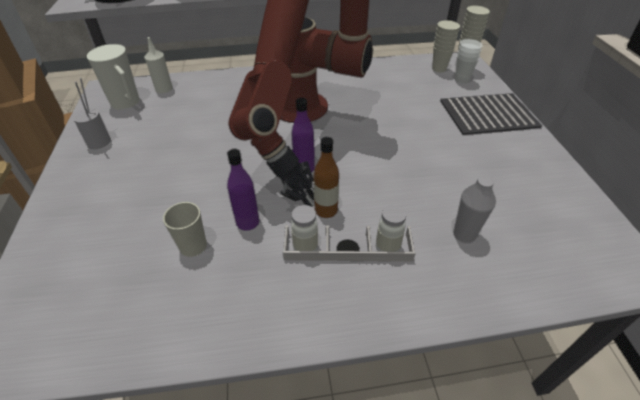

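```bash
python3 - <<'E'
from h import *
for n in("top","scene"):
    im,D=get_image(n); H=cv2.cvtColor(im,cv2.COLOR_BGR2HSV)
    mk=((H[...,0]<8)|(H[...,0]>172))&(H[...,1]>110)
    p=cloud(n,D,mk); p=p[(p[:,0]>.2)&(p[:,0]<.5)&(p[:,2]<.9)&(abs(p[:,1])<.3)]
    for x in np.arange(.2,.5,.03):
        s=p[abs(p[:,0]-x)<.015]
        if len(s)>5: print(n,round(x,2),"y",s[:,1].min().round(3),s[:,1].max().round(3),"z",s[:,2].min().round(3),s[:,2].max().round(3), "z at left edge",s[s[:,1]>s[:,1].max()-.015][:,2].min().round(3))
E
```

```text
top 0.2 y -0.085 0.03 z 0.465 0.549 z at left edge 0.499
top 0.23 y -0.1 0.021 z 0.433 0.531 z at left edge 0.461
top 0.26 y -0.114 0.002 z 0.402 0.495 z at left edge 0.427
top 0.29 y -0.16 -0.015 z 0.308 0.459 z at left edge 0.398
top 0.32 y -0.177 -0.034 z 0.285 0.421 z at left edge 0.367
top 0.35 y -0.195 -0.051 z 0.245 0.382 z at left edge 0.335
top 0.38 y -0.212 -0.05 z 0.233 0.372 z at left edge 0.301
top 0.41 y -0.213 -0.062 z 0.229 0.353 z at left edge 0.28
top 0.44 y -0.192 -0.078 z 0.158 0.33 z at left edge 0.158
top 0.47 y -0.171 -0.092 z 0.201 0.307 z at left edge 0.201
scene 0.23 y -0.089 0.01 z 0.454 0.465 z at left edge 0.456
scene 0.26 y -0.107 0.006 z 0.39 0.471 z at left edge 0.414
scene 0.29 y -0.122 -0.009 z 0.358 0.461 z at left edge 0.377
scene 0.32 y -0.168 -0.017 z 0.24 0.425 z at left edge 0.24
scene 0.35 y -0.187 -0.012 z 0.227 0.387 z at left edge 0.228
scene 0.38 y -0.205 -0.051 z 0.247 0.367 z at left edge 0.303
scene 0.41 y -0.214 -0.06 z 0.214 0.353 z at left edge 0.283
scene 0.44 y -0.21 -0.076 z 0.191 0.332 z at left edge 0.26
scene 0.47 y -0.185 -0.092 z 0.178 0.311 z at left edge 0.197
```

>>> carry_out(increments=[[[0,0,-0.15],[0.22,0.27,0.02],0.28],[[0,0,-0.15],[0.2,0.3,0.02],0.28],[[0,0,-0.15],[0.17,0.33,0.02],0.28],[[0,0,-0.15],[0.15,0.35,0.02],0.28],[[0,0,-0.15],[0.15,0.35,0],0.28],[[0,0,-0.15],[0.15,0.35,0],0.28],[[0,0,-0.15],[0.14,0.35,0],0.28],[[0,0,-0.15],[0.14,0.35,0],0.28]])

```text
t: 6.7
tool_pos: [0.4842, -0.0464, 0.1553]
tool_rot: [0.943, 1.269, -0.045]
contact_force: [-1.2, -1.6, -1.1]
opening: 0.0241
```

```bash
python3 - <<'E'
from h import *
bottle((.565,.06),"c4")
plan(.539,.026,.03,52)
E
```

```text
top 15 bottle [0.5676 0.0613] res 0.0001 in place frame -0.1012 -0.0034
scene 222 bottle [0.5715 0.0622] res 0.0006 in place frame -0.0975 -0.0019
t 6.8 grasp now [0.5382 0.0247 0.0285] tool x [ 0.348  0.456 -0.819] z [ 0.786 -0.618 -0.01 ] q [-0.37  0.    2.17  0.75  0.94 -0.15] F [-0.6 -0.5  0.3] open 0.024
TCP target [ 0.4843 -0.0441  0.157 ] turn units [-0.06 -0.08  0.03] shift units [0.   0.1  0.08]
```

View pics/c4_top.png

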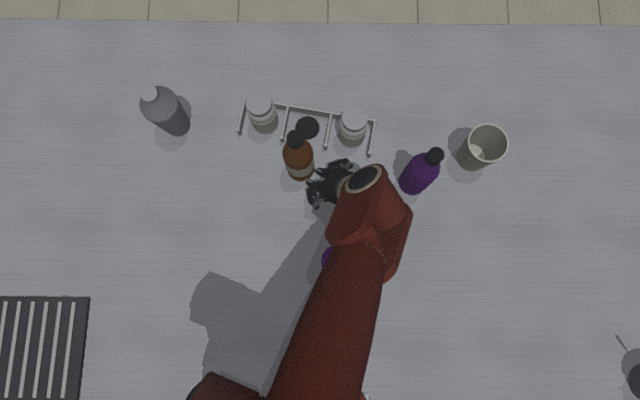

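View pics/c4_scene.png

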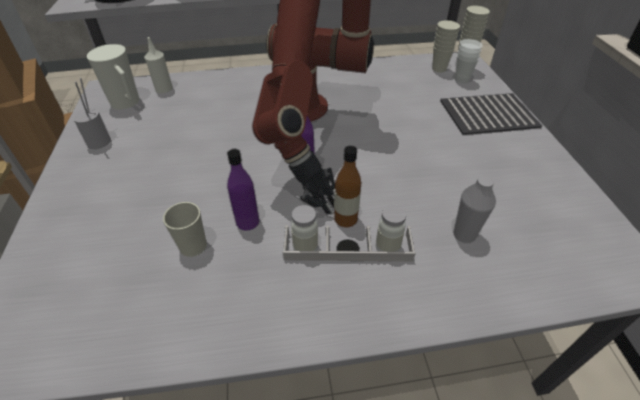

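The bottle stands at the bay mouth, about 100 mm short and 3 mm off the bay's middle. In the top view it is at (297,160). I'll back off, rise and come round behind it.

>>> carry_out(increments=[[[0,0,0],[-0.35,-0.45,0],0.28],[[0,0,0],[-0.5,-0.6,0.3],0.28],[[0,0,0],[-0.5,-0.6,0.8],0.28],[[0,0,0],[-0.2,-0.2,1],0.28],[[0,0,0],[0,0,1],0.28],[[0,0,0],[0,0,1],0.28],[[0,0,0],[0,0,1],0.28],[[0,0,0],[0,0,1],0.28]])

```text
t: 7.6
tool_pos: [0.4475, -0.0867, 0.2783]
tool_rot: [0.951, 1.274, -0.045]
contact_force: [-0.6, -0.5, -0.3]
opening: 0.0245
```

```bash
python3 - <<'E'
from h import *
bottle((.565,.06),"c5")
plan(.502,.073,.16,-9.5,33)
E
```

```text
top few 8
scene 219 bottle [0.5713 0.0621] res 0.0007 in place frame -0.0977 -0.0021
t 7.7 grasp now [ 0.5029 -0.0162  0.1541] tool x [ 0.35   0.458 -0.817] z [ 0.784 -0.621 -0.012] q [-0.49 -0.29  2.18  0.65  1.22 -0.03] F [ 0.5 -0.  -0.1] open 0.0239
TCP target [0.4187 0.0869 0.29  ] turn units [ -0.26   0.32 -10.66] shift units [-1.5   8.7   0.46]
```

>>> carry_out(increments=[[[-0.02,0.02,-0.75],[-0.5,0.4,0.2],0.28],[[-0.02,0.02,-0.75],[-0.4,0.5,0.2],0.28],[[-0.02,0.02,-0.75],[-0.3,0.6,0.1],0.28],[[-0.02,0.02,-0.75],[-0.2,0.7,0],0.28],[[-0.02,0.02,-0.75],[-0.1,0.7,0],0.28],[[-0.02,0.02,-0.75],[0,0.7,0],0.28],[[-0.02,0.02,-0.75],[0,0.7,0],0.28],[[-0.02,0.02,-0.75],[0,0.7,0],0.28]])

```text
t: 8.5
tool_pos: [0.4139, 0.0119, 0.2811]
tool_rot: [1.306, 0.948, -0.558]
contact_force: [-0.1, -1.0, 0.2]
opening: 0.0238
```

```bash
python3 - <<'E'
from h import *
plan(.502,.073,.16,-9.5,33)
E
```

```text
t 8.5 grasp now [0.4958 0.0365 0.1518] tool x [ 0.528  0.159 -0.834] z [ 0.266 -0.964 -0.015] q [-0.22 -0.55  2.35  0.37  0.85  0.91] F [-0.1 -1.   0.2] open 0.0238
TCP target [0.4187 0.0869 0.29  ] turn units [-0.16  0.07 -4.35] shift units [0.24 3.75 0.44]
```

>>> carry_out(increments=[[[-0.02,0.01,-0.7],[-0.1,0.6,0.1],0.28],[[-0.02,0.01,-0.7],[0,0.6,0.1],0.28],[[-0.02,0.01,-0.7],[0,0.6,0.1],0.28],[[-0.02,0.01,-0.7],[0.1,0.6,0],0.28],[[-0.02,0.01,-0.7],[0.1,0.6,0],0.28],[[-0.02,0.01,-0.7],[0.1,0.6,0],0.28],[[0,0,0],[0,0,0],0.28]])

```text
t: 9.2
tool_pos: [0.4137, 0.086, 0.2759]
tool_rot: [1.505, 0.675, -0.913]
contact_force: [0.1, 0.6, 0.1]
opening: 0.0239
```

```bash
python3 - <<'E'
from h import *
plan(.502,.073,.032,-9.5,33)
bottle((.565,.06),"c6")
E
```

```text
t 9.2 grasp now [0.4952 0.0727 0.1447] tool x [ 0.525 -0.086 -0.846] z [-0.166 -0.986 -0.002] q [ 0.06 -0.5   2.32 -0.17  0.77  1.88] F [0.1 0.6 0.1] open 0.0239
TCP target [0.4187 0.0869 0.162 ] turn units [-0.05 -0.14  0.01] shift units [ 0.25  0.05 -5.69]
top 19 bottle [0.5684 0.062 ] res 0.0002 in place frame -0.1005 -0.0026
scene 229 bottle [0.5714 0.0619] res 0.0007 in place frame -0.0976 -0.0022
```

View pics/c6_scene.png

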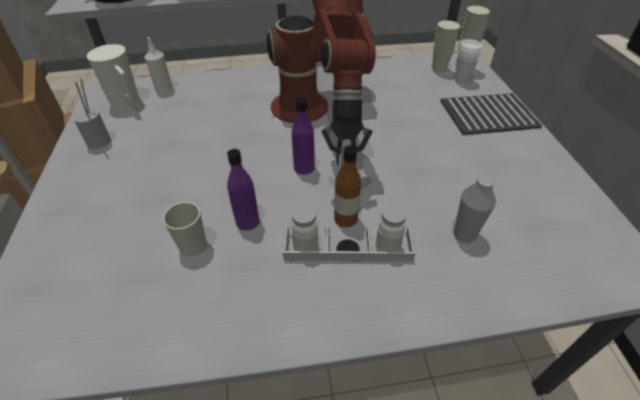

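The gripper is behind the bottle at about (347,145), aligned with the bay. The purple bottle at (303,140) has not moved. Descending.

>>> carry_out(increments=[[[0,-0.05,0],[0,0,-0.8],0.28],[[0,-0.05,0],[0,0,-0.8],0.28],[[0,-0.04,0],[0,0,-0.8],0.28],[[0,0,0],[0,0,-0.8],0.28],[[0,0,0],[0,0,-0.8],0.28],[[0,0,0],[0,0,-0.7],0.28],[[0,0,0],[0,0,-0.4],0.28],[[0,0,0],[0,0,0],0.28]])

```text
t: 10.1
tool_pos: [0.4123, 0.0785, 0.1688]
tool_rot: [1.509, 0.664, -0.904]
contact_force: [0.7, -0.3, -0.8]
opening: 0.0242
```

```bash
python3 - <<'E'
from h import *
plan(.502,.073,.032,-9.5,33)
bottle((.565,.06),"c7")
E
```

```text
t 10.1 grasp now [0.4953 0.0648 0.0386] tool x [ 0.536 -0.088 -0.84 ] z [-0.167 -0.986 -0.003] q [ 0.04 -0.29  2.38 -0.23  0.49  1.95] F [ 0.7 -0.3 -0.8] open 0.0242
TCP target [0.4187 0.0869 0.162 ] turn units [-0.03 -0.02  0.02] shift units [ 0.32  0.42 -0.34]
top 17 bottle [0.5682 0.062 ] res 0.0002 in place frame -0.1007 -0.0027
scene 235 bottle [0.5714 0.062 ] res 0.0008 in place frame -0.0976 -0.0021
```

View pics/c7_scene.png

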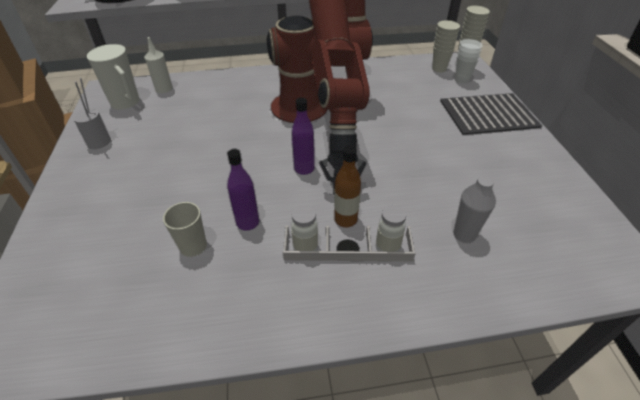

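>>> carry_out(increments=[[[0,0,0],[0,0.25,-0.2],0.28],[[0,0,0],[0.05,0.25,-0.2],0.28],[[0,0,0],[0.25,-0.02,0],0.28],[[0,0,0],[0.3,-0.05,0],0.28],[[0,0,0],[0.3,-0.05,0],0.28],[[0,0,0],[0.3,-0.05,0],0.28]])

```text
t: 10.8
tool_pos: [0.4402, 0.086, 0.1655]
tool_rot: [1.512, 0.658, -0.895]
contact_force: [-3.6, 0.7, 2.4]
opening: 0.0242
```

```bash
python3 - <<'E'
from h import *
plan(.6197,.0561,.032,-9.5,33)
bottle((.575,.06),"c8")
E
```

```text
t 10.8 grasp now [0.5245 0.0725 0.0361] tool x [ 0.544 -0.087 -0.835] z [-0.166 -0.986 -0.005] q [ 0.05 -0.19  2.32 -0.27  0.46  2.  ] F [-3.6  0.7  2.4] open 0.0242
TCP target [0.5364 0.07   0.162 ] turn units [-0.04  0.08  0.01] shift units [ 4.81 -0.8  -0.17]
top 18 bottle [0.5718 0.0622] res 0.0003 in place frame -0.0972 -0.0019
scene 226 bottle [0.5761 0.062 ] res 0.0007 in place frame -0.093 -0.0013
```

>>> carry_out(increments=[[[0,0,0],[0.3,-0.05,-0.04],0.28],[[0,0,0],[0.3,-0.05,-0.04],0.28],[[0,0,0],[0.3,-0.05,-0.04],0.28],[[0,0,0],[0.3,-0.05,-0.02],0.28],[[0,0,0],[0.3,-0.05,0],0.28],[[0,0,0],[0.3,-0.05,0],0.28],[[0,0,0],[0.3,-0.05,0],0.28],[[0,0,0],[0.3,-0.05,0],0.28]])

```text
t: 11.7
tool_pos: [0.4894, 0.0777, 0.1622]
tool_rot: [1.511, 0.661, -0.899]
contact_force: [-5.3, 0.7, 4.8]
opening: 0.0239
```

```bash
python3 - <<'E'
from h import *
plan(.6197,.0561,.032,-9.5,33)
bottle((.62,.055),"c9")
E
```

```text
t 11.7 grasp now [0.5731 0.0641 0.0324] tool x [ 0.54  -0.088 -0.837] z [-0.167 -0.986 -0.004] q [ 0.03 -0.06  2.21 -0.25  0.44  1.96] F [-5.3  0.7  4.8] open 0.0239
TCP target [0.5364 0.07   0.162 ] turn units [-0.04  0.04  0.02] shift units [ 2.35 -0.38 -0.01]
top 30 bottle [0.62   0.0553] res 0.0003 in place frame -0.0485 -0.0007
scene 229 bottle [0.6244 0.0551] res 0.0007 in place frame -0.0441 -0.0002
```

View pics/c9_top.png

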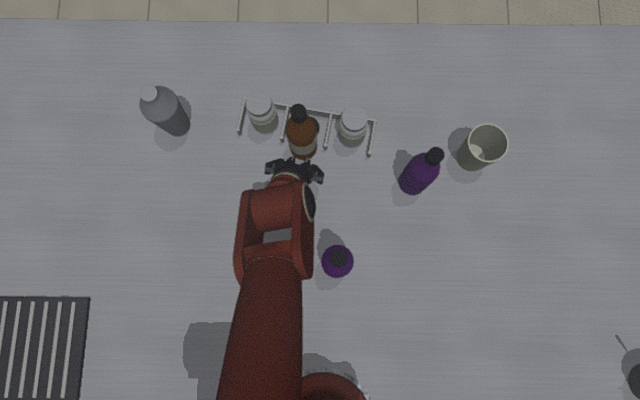

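The bottle is inside the bay mouth and centred, still upright at (302,130). Next is the last stretch, more slowly.

>>> carry_out(increments=[[[0,0,0],[0.3,-0.05,0],0.28],[[0,0,0],[0.3,-0.05,0],0.28],[[0,0,0],[0.3,-0.05,0],0.28],[[0,0,0],[0.3,-0.05,0],0.28],[[0,0,0],[0.3,-0.05,0],0.28],[[0,0,0],[0.25,-0.04,0],0.28],[[0,0,0],[0.12,-0.02,0],0.28]])

```text
t: 12.5
tool_pos: [0.5276, 0.0714, 0.1615]
tool_rot: [1.51, 0.663, -0.902]
contact_force: [-5.3, 1.8, 5.0]
opening: 0.0237
```

```bash
python3 - <<'E'
from h import *
plan(.6197,.0561,.032,-9.5,33)
bottle((.66,.05),"d1")
E
```

```text
t 12.5 grasp now [0.6109 0.0578 0.0315] tool x [ 0.537 -0.088 -0.839] z [-0.166 -0.986 -0.004] q [ 0.01  0.03  2.12 -0.23  0.43  1.93] F [-5.3  1.8  5. ] open 0.0237
TCP target [0.5364 0.07   0.162 ] turn units [-0.04  0.    0.01] shift units [ 0.44 -0.07  0.03]
top 30 bottle [0.6578 0.0491] res 0.0004 in place frame -0.0103 -0.0006
scene 224 bottle [0.6611 0.0492] res 0.0007 in place frame -0.007 0.0
```

>>> carry_out(increments=[[[0,0,0],[0.12,-0.02,0],0.28],[[0,0,0],[0.12,-0.02,0],0.28],[[0,0,0],[0.12,-0.02,0],0.28]])

```text
t: 12.9
tool_pos: [0.5342, 0.0703, 0.1612]
tool_rot: [1.509, 0.664, -0.903]
contact_force: [-5.2, 1.0, 5.0]
opening: 0.0239
```

```bash
python3 - <<'E'
from h import *
plan(.6197,.0561,.032,-9.5,33)
bottle((.66,.05),"d2")
E
```

```text
t 12.9 grasp now [0.6173 0.0567 0.031 ] tool x [ 0.536 -0.088 -0.84 ] z [-0.166 -0.986 -0.003] q [ 0.01  0.05  2.1  -0.22  0.43  1.93] F [-5.2  1.   5. ] open 0.0239
TCP target [0.5364 0.07   0.162 ] turn units [-0.04 -0.01  0.01] shift units [ 0.11 -0.01  0.04]
top 40 bottle [0.664  0.0483] res 0.0003 in place frame -0.004 -0.0003
scene 189 bottle [0.6677 0.0481] res 0.0006 in place frame -0.0003 0.0
```

View pics/d2_scene.png

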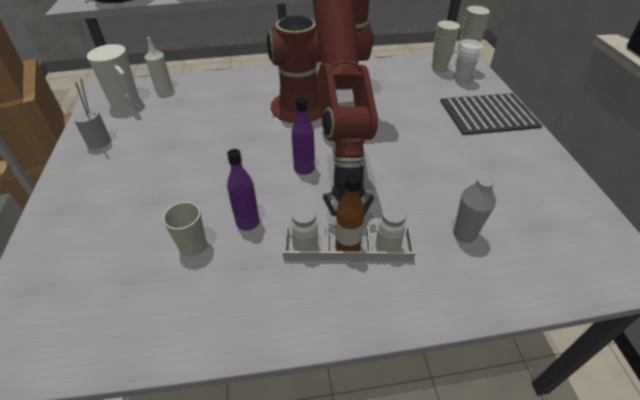

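>>> carry_out(increments=[[[0,0,0],[0.1,-0.02,0],0.28],[[0,0,0],[0.1,-0.02,0],0.28]])

```text
t: 13.2
tool_pos: [0.538, 0.0696, 0.161]
tool_rot: [1.509, 0.665, -0.903]
contact_force: [-5.5, 1.5, 4.5]
opening: 0.0238
```

```bash
python3 - <<'E'
from h import *
plan(.6197,.0561,.032,-9.5,33)
bottle((.665,.05),"d3")
E
```

```text
t 13.2 grasp now [0.621  0.056  0.0308] tool x [ 0.536 -0.087 -0.84 ] z [-0.166 -0.986 -0.003] q [ 0.01  0.06  2.09 -0.22  0.43  1.92] F [-5.5  1.5  4.5] open 0.0238
TCP target [0.5364 0.07   0.162 ] turn units [-0.04 -0.02  0.01] shift units [-0.08  0.02  0.05]
top 32 bottle [0.6678 0.0473] res 0.0003 in place frame -0.0001 -0.0008
scene 165 bottle [0.671  0.0475] res 0.0005 in place frame 0.003 0.0
```

One more small nudge to feel for the back rail.

>>> carry_out(increments=[[[0,0,0],[0.08,-0.01,0],0.28]])

```text
t: 13.4
tool_pos: [0.5395, 0.0694, 0.1609]
tool_rot: [1.509, 0.665, -0.903]
contact_force: [-5.3, 0.8, 5.8]
opening: 0.0236
```

>>> carry_out(increments=[[[0,0,0],[0.08,-0.01,0],0.28]])

```text
t: 13.5
tool_pos: [0.5403, 0.0694, 0.1606]
tool_rot: [1.508, 0.667, -0.906]
contact_force: [-17.9, 2.5, 13.8]
opening: 0.0239
```

```bash
python3 - <<'E'
from h import *
plan(.6197,.0561,.032,-9.5,33)
bottle((.665,.05),"d4")
E
```

```text
t 13.5 grasp now [0.623  0.0558 0.0302] tool x [ 0.533 -0.088 -0.841] z [-0.166 -0.986 -0.003] q [ 0.01  0.06  2.09 -0.22  0.44  1.92] F [-17.9   2.5  13.8] open 0.0239
TCP target [0.5364 0.07   0.162 ] turn units [-0.04 -0.05  0.01] shift units [-0.19  0.03  0.07]
top 38 bottle [0.6694 0.0477] res 0.0004 in place frame 0.0015 -0.0001
scene 158 bottle [0.6723 0.0476] res 0.0007 in place frame 0.0043 0.0003
```

The push force rose from about 5 N to 18 N, so the bottle is against the back rail. Backing off straight out of the bay, then up.

>>> carry_out(increments=[[[0,0,0],[-0.2,0.03,0],0.28],[[0,0,0],[-0.4,0.07,0],0.28],[[0,0,0],[-0.6,0.1,0],0.28],[[0,0,0],[-0.7,0.12,0.1],0.28],[[0,0,0],[-0.6,0.1,0.5],0.28],[[0,0,0],[-0.3,0.05,0.8],0.28],[[0,0,0],[0,0,0.9],0.28],[[0,0,0],[0,0,0.9],0.28]])

```text
t: 14.4
tool_pos: [0.4757, 0.0792, 0.2209]
tool_rot: [1.505, 0.672, -0.912]
contact_force: [0.9, 0.4, 0.1]
opening: 0.0239
```

>>> carry_out(increments=[[[0,0,0],[0,0,0.9],0.28],[[0,0,0],[0,0,0.9],0.28],[[0,0,0],[0,0,0.5],0.28],[[0,0,0],[0,0,0],0.28],[[0,0,0],[0,0,0],0.28]])

```text
t: 14.9
tool_pos: [0.4729, 0.0796, 0.2697]
tool_rot: [1.506, 0.669, -0.908]
contact_force: [-0.2, 0.1, -0.4]
opening: 0.0241
```

```bash
python3 - <<'E'
from h import *
from scipy.optimize import least_squares
plan(.6197,.0561,.032,-9.5,33)
bottle((.665,.05),"e1")
for n in("scene","top"):
    im,D=get_image(n); I0=np.load(n+"I.npy");D0=np.load(n+"D.npy")
    for nm,c,r in(("jl",(.682,.15),.05),("jr",(.651,-.059),.05),("shaker",(.675,.363),.06),("cup",(.606,-.34),.07)):
        o=[]
        for d in(D0,D):
            p=cloud(n,d); p=p[(np.hypot(p[:,0]-c[0],p[:,1]-c[1])<r)&(p[:,2]>.05)]; o.append(np.median(p,0) if len(p) else np.zeros(3))
        print(n,nm,"moved",(o[1]-o[0]).round(4))
E
```

```text
t 14.9 grasp now [0.5552 0.066  0.1391] tool x [ 0.531 -0.088 -0.843] z [-0.166 -0.986 -0.002] q [ 0.04 -0.3   2.2  -0.17  0.69  1.87] F [-0.2  0.1 -0.4] open 0.0241
TCP target [0.5364 0.07   0.162 ] turn units [-0.03 -0.07  0.01] shift units [ 3.18 -0.48 -5.39]
top 25 bottle [0.6694 0.0473] res 0.0003 in place frame 0.0015 -0.0005
scene 157 bottle [0.6723 0.0472] res 0.0006 in place frame 0.0044 -0.0001
scene jl moved [-0.0002 -0.0003 -0.0002]
scene jr moved [-0.0001  0.0001  0.0002]
scene shaker moved [-0.0002  0.0001  0.0002]
scene cup moved [ 0.0002 -0.0001  0.0003]
top jl moved [ 0.0003 -0.0001  0.0003]
top jr moved [ 0.0004 -0.0001  0.0001]
top shaker moved [-0.0003 -0.     -0.0001]
top cup moved [-0.0003 -0.      0.0005]
```

View pics/e1_scene.png

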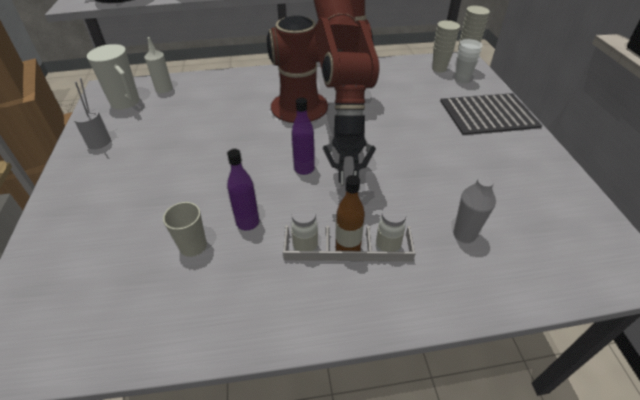

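View pics/e1_top.png

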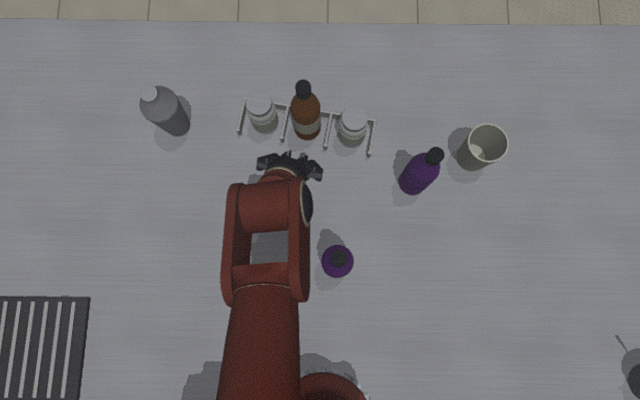

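The bottle stands upright in the middle bay, at (350,222) in the scene view and (306,115) in the top view, with nothing else moved and the arm clear. Handing in.

```bash
python3 -c "
from station import finish_job; print(finish_job())"
```

```text
the job is handed in; nothing more can be done
None
```

The amber bottle now stands upright in the empty middle bay, against the back rail, and I handed the job in at about 15 s. I pushed it low down, grasp point about 30 mm up, with the gripper tilted and the fingers partly closed. The first push took it diagonally to the bay mouth. I then backed off, came round behind it and pushed it straight in.

**Final checks:**
- **Back rail:** the push force rose from about 5 N to 18 N at the end, which I took as the bottle touching the rail.
- **Position:** the top camera put the bottle at x = +1.5 mm and y = -0.5 mm from the place. The scene camera put it at x = +4.4 mm and y = 0 mm. The two differ by about 3 mm in x, roughly their calibration error, and both are within tolerance.
- **Other objects:** both jars, the shaker and the cup showed less than 1 mm of movement. The two purple bottles look unmoved in the pictures, but I did not measure them again.
- **Robot:** the arm was clear, with no contact force, when I handed in.

No check failed. I judged the bottle's uprightness from the pictures and did not measure its angle.

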